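# Make up the set weight on the sprung packing scale

### The job

Some of the three look-alike white bottles standing on the table, filled to different levels, together make up the weight set on the sprung scale: find which by feeling their weight, and stand those gently on the pan so that its pointer comes to rest between the two tines of the fork. Leave the others standing upright on the table, do not ram the pan or press it to its bottom stop, and leave the fork, jar, cup, tape core and wooden block alone.

Things in the scene. Friction and masses are not known exactly. Their poses are not given: they have to be found in the camera images.
- bottle_1: sealed white bottle, standing; 68 mm across up to 100 mm, sloping shoulder, neck 28 mm across from 145 mm to the top at 185 mm. The three look alike, but one weighs about 480 g, one 240 g, one 120 g (within 2 %); which is which changes and cannot be told by look or name, only by lifting. Origin: centre of the underside; z up.
- bottle_2: sealed white bottle, standing; 68 mm across up to 100 mm, sloping shoulder, neck 28 mm across from 145 mm to the top at 185 mm. The three look alike, but one weighs about 480 g, one 240 g, one 120 g (within 2 %); which is which changes and cannot be told by look or name, only by lifting. Origin: centre of the underside; z up.
- bottle_3: sealed white bottle, standing; 68 mm across up to 100 mm, sloping shoulder, neck 28 mm across from 145 mm to the top at 185 mm. The three look alike, but one weighs about 480 g, one 240 g, one 120 g (within 2 %); which is which changes and cannot be told by look or name, only by lifting. Origin: centre of the underside; z up.
- scale: fixed grey scale base, 160 (x) by 340 (y) by 14 mm, with a column 135 mm high (top at 149 mm) near its +y end, 165 mm along +y and 45 mm towards -x. Origin: on the table under the pan's centre. Turned about z at random.
- pan (a joint): how far the sprung pan has sunk, m: 0 empty, 0.078 at its bottom stop; it sinks 10 mm for each 120 g (118 N/m), moves straight up and down and is damped.
- pan_floor (a point): centre of the pan's upper face (height 100 mm when empty). The pan is a flat aluminium tray, inside 130 (x) by 220 (y) mm, with a lip 8 mm high and 3 mm thick; two bottles stand side by side along its y axis, centres 50 mm either side of this point (two are always enough). Axes as scale.
- pointer (a point): outer part of the dark pointer tongue, 3 mm thick and 26 mm wide, on the pan's +y end, 140 mm along +y and 20 mm along +x from the pan's centre and level with its floor; it sinks with the pan.
- fork_gap (a point): middle of the gap between the two level steel tines (75 mm long, along x) of the fork on the column (gap 17 mm high, tines 4 mm thick); its height is the target height of the pointer, set anew each time to 26 to 64 mm below the empty pan's pointer. The fork is stiff and stays where it is.
- jar: bystander: amber glass jar with steel lid, 72 mm across, 85 mm high; origin at the centre of its underside; leave alone.
- beaker: bystander: open steel cup, 80 mm across, 95 mm high; origin at the centre of its underside; leave alone.
- tape: bystander: empty cardboard tape core lying flat, 96 mm across, 48 mm high; origin at the centre of its underside; leave alone.
- block: bystander: wooden block 100 x 70 x 50 mm; origin at the centre of its underside; leave alone.

How it is judged:
By the outcome, as a careful person would: the job done as asked, in the order asked, and still so for the second after the job is handed in, with the robot touching nothing.
It also fails if it takes over 72 s, if anything falls off the work surface, if the arm or the gripper's body presses on something with over 40 N, if the wrist force passes 120 N, or if a joint passes its speed limit or range.

### The arm

A 6-joint arm with a two-finger parallel gripper is mounted at the origin on the work surface. World frame = base frame: x ahead of the robot, y to its left, z up, the work surface at z = 0. Lengths are in m, angles in degrees, forces in N, time in s.
With the tool pointing down it reaches from about 0.35 to 0.875 m from the base axis. Payload 15.5 kg.
Tool frame: the origin (TCP) lies on the centre line of the jaws, within the pads' length; the fingertips stand 22 mm ahead of it and the grasp point (between the pads) lies 3 mm ahead of it; z points along the fingers, y is the line along which they close (so a half turn about z gives the same grasp; the last joint's range is limited). The gripper opens to 85 mm and grips with 20 to 120 N. Pads are 22 mm wide; open, the fingers measure 114 mm over their backs; the gripper's body (76 mm by 85 mm) begins 54 mm behind the grasp point. The pads swing forward as they close: fully open they stand 13 mm farther back than shut.
Start: joints at [-77.493, 28.281, 77.091, -0, 74.628, -5.472], TCP at [0.193, -0.594, 0.23] pointing down, gripper open.
Joint ranges: [-166.48, 166.48], [-47.26, 123.95], [12.59, 153.08], [-70.14, 250.14], [6.76, 159.57], [-176.63, 176.63]. Speed limits (degrees/s): [108.29, 108.29, 147.25, 172.46, 172.46, 172.46].

### API

Orientations are given as a 3x3 rotation matrix whose columns are the frame's x, y, z axes.
In Python, from cell import arm, vision gives the robot as it stands.
- The arm moves only by the tool servo_tool, never from a script. Its argument "moves" is a list of rows, each a list of 7 numbers: the shift along the tool's x, y, z normalised to -1 to 1, where 1 is 0.3 m, then the turn, a rotation vector about the tool's x, y, z normalised to -1 to 1, where 1 is 0.5 rad, then the opening, from 0 (shut) to 1 (fully open). A call has exactly 5 rows; each row is the pose to reach, as a shift and turn from the pose commanded when the call began, along the tool's axes at that moment; what a row does not reach only later rows make up. A row lasts 1/10 s, in which the tool goes at most 50 mm and 8.59 degrees, less where a joint would pass 70% of its speed; a pose out of reach is approached as far as the arm can. A call with a number of a shift or a turn outside -1 to 1 is refused whole. A call with a gripper value outside its range is refused whole. The fingers move at their own pace and stop on an object; "squeeze" is the grip in N (left out, the last holds). Time passes only in rows, so rows that repeat a pose let the fingers close, or fill a call up. It gives the time, the measured TCP pose, the force, the opening and the grip force at its end, in the units of the state.
- arm.get_obs(): the state, without advancing time (a new reading comes with each control period).
- vision.camera(name): name is "side" or "top"; returns the picture (420x560x3 uint8, red, green, blue); there is no depth.
- vision.camera_info(name): a dict with "camera_matrix" (3x3 intrinsics, pixels), "R" (3x3) and "t" (3): a world point X has camera coordinates R X + t. Camera axes: x right, y down, z forward; pixel columns grow to the right and rows downward; lengths in m; the calibration is good to about 2 mm. A picture is of the moment at which its call begins. camera_info takes no time and is no camera call.
- arm.close_job(): hands the job in; it is judged then, once.
The state is a dict: "time_s": time; "joint_pos": joint angles; "joint_velocities": joint speeds; "tau": joint torques, N m; "tool_pos": TCP position; "ee_rot": TCP orientation; "force": force on the tool from outside, world axes, zero at the start; "ft_torque": the same for the moment, N m; "grip_width": finger opening in m; "grip_force": force on a finger pad.
Only numpy, scipy, OpenCV 4.12 (cv2) and the standard library are available. Lean on these libraries where they do the work, as an engineer would, in place of code of your own. Each camera call takes 0.05 s, during which the arm holds its last target. There are 200 camera calls.

## Working session

There is one attempt and no reset: what is moved stays moved. The work goes in short steps, Python scripts to look and compute and a tool call to move; the robot and the scene stay as the last step left them, time stands still between calls to the robot, and variables do not carry over. Pictures are saved under pics/ and viewed, at most 10 in all, crops included, and the job is handed in when it is done.

Besides the shell and the picture viewer there is one more tool, called after "Request:" as name(argument=value, ...) on one line, values as JSON. servo_tool: Moves the arm, as the interface text tells. Its arguments: {"type":"object","properties":{"moves":{"type":"array"},"squeeze":{"type":"number"}},"required":["moves"]}

```bash
ls; mkdir -p pics
python3 - <<'E'
from cell import arm, vision
import cv2
for n in("top","side"):
    im=vision.camera(n); cv2.imwrite(f"pics/{n}0.png",im[:,:,::-1])
    i=vision.camera_info(n); print(n,i)
print(arm.get_obs())
E
```

```text
pics
top {'camera_matrix': array([[420.41610267,   0.        , 278.14600015],
       [  0.        , 420.41610267, 213.96869784],
       [  0.        ,   0.        ,   1.        ]]), 'R': array([[ 0.00114074, -0.99957967, -0.02896881],
       [-0.99115595,  0.00271391, -0.13267449],
       [ 0.13269734,  0.02886395, -0.99073624]]), 't': array([-0.01263364,  0.51403397,  1.26498387])}
side {'camera_matrix': array([[489.10783605,   0.        , 278.47200364],
       [  0.        , 489.10783605, 211.05737481],
       [  0.        ,   0.        ,   1.        ]]), 'R': array([[-0.94603834, -0.32372266, -0.01466637],
       [-0.23686834,  0.72168572, -0.65043302],
       [ 0.22114442, -0.61186058, -0.75942201]]), 't': array([0.47067013, 0.20435193, 1.10532852])}
{'time_s': 0.1, 'joint_pos': array([-7.74920624e+01,  2.83122925e+01,  7.71241478e+01,  9.67346041e-04,
        7.46276877e+01, -5.47255360e+00]), 'joint_velocities': array([ 0.07751056, -0.09811629, -0.07583241,  0.0028603 , -0.04560153,
       -0.10638792]), 'tau': array([-1.81223827e-04, -8.83592963e+01, -3.84563828e+01, -3.02207309e-04,
        5.22458999e-03,  8.99596387e-06]), 'tool_pos': array([ 0.19286218, -0.59415624,  0.22934602]), 'ee_rot': array([[ 9.51163077e-01,  3.08688757e-01, -2.26507136e-04],
       [ 3.08688816e-01, -9.51162454e-01,  1.09620553e-03],
       [ 1.22941240e-04, -1.11259045e-03, -9.99999374e-01]]), 'force': array([-0.38873413,  0.10266174, -1.02728933]), 'ft_torque': array([-0.01939913,  0.00656624, -0.01082711]), 'grip_force': 0.0, 'grip_width': 0.0852416950151374}
```

View pics/top0.png

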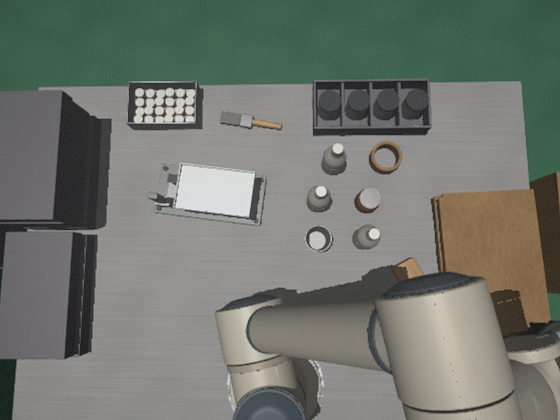

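View pics/side0.png

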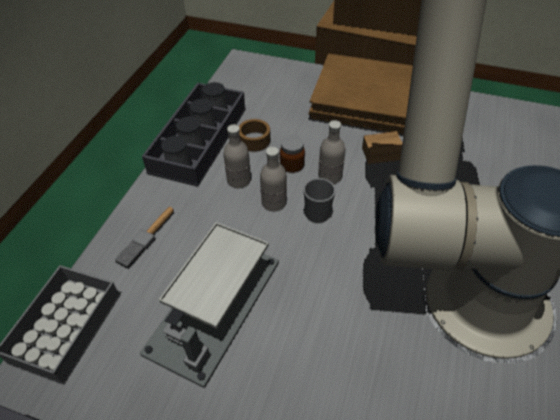

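The top view shows bottle caps near (338,150), (320,191) and (372,231), with the pan around (215,190) and the column and fork on its left at (160,190). In the side view the caps are at (234,131), (273,154) and (335,128), and the fork is at about (178,328).

```bash
cat > h.py <<'E'
import numpy as np, cv2
from cell import arm, vision
I={n:vision.camera_info(n) for n in("top","side")}
def ray(n,p):
    i=I[n];R=i["R"];c=-R.T@i["t"]
    d=R.T@np.linalg.solve(i["camera_matrix"],[p[0],p[1],1.]);return c,d/np.linalg.norm(d)
def plane(n,p,z):
    c,d=ray(n,p);return c+d*(z-c[2])/d[2]
def tri(pt,ps):
    (a,u),(b,v)=ray("top",pt),ray("side",ps)
    s=np.linalg.lstsq(np.c_[u,-v],b-a,rcond=None)[0]
    p,q=a+u*s[0],b+v*s[1];return (p+q)/2,np.linalg.norm(p-q)
def blobs(im,roi,th,lo=10,hi=1e5):
    g=im.min(2);m=np.zeros_like(g);x0,y0,x1,y1=roi
    m[y0:y1,x0:x1]=(g[y0:y1,x0:x1]>th)*255
    n,_,s,c=cv2.connectedComponentsWithStats(m)
    return [(c[k].round(2),s[k].tolist()) for k in range(1,n) if lo<s[k][4]<hi],m
def pj(n,X):
    i=I[n];c=i["camera_matrix"]@(i["R"]@np.array(X,float)+i["t"]);return c[:2]/c[2]
E
python3 - <<'E'
from h import *
t=cv2.imread("pics/top0.png");s=cv2.imread("pics/side0.png")
bt,_=blobs(t,(300,135,400,255),185);bs,_=blobs(s,(215,110,360,180),185)
print(bt);print(bs)
for a,_ in bt:
  for b,_ in bs:
    X,e=tri(a,b)
    if e<.02: print(a,b,X.round(4),round(e,4))
for n,im,roi in(("top",t,(165,155,270,225)),("side",s,(155,215,275,335))):
    b,m=blobs(im,roi,170,300)
    print(n,b)
    c=max(cv2.findContours(m,0,2)[0],key=cv2.contourArea)
    h=cv2.convexHull(c);q=cv2.approxPolyDP(h,8,True)[:,0];r=cv2.minAreaRect(c);print(q.tolist(),r)
    
a=cv2.resize(t[150:230,140:280],None,fx=5.6,fy=5.6,interpolation=cv2.INTER_CUBIC)[:,:784]
cv2.imwrite("pics/ct.png",a)
b=cv2.resize(s[290:390,135:255],None,fx=6,fy=6,interpolation=cv2.INTER_CUBIC);cv2.imwrite("pics/cs.png",b)
E
```

```text
[(array([337.56, 147.86]), [333, 144, 10, 9, 73]), (array([320.56, 190.73]), [316, 186, 10, 10, 81]), (array([374.01, 233.29]), [369, 229, 11, 10, 82]), (array([316.63, 239.95]), [310, 232, 15, 17, 198])]
[]
top [(array([215.14, 189.76]), [176, 163, 79, 54, 3298])]
[[182, 163], [254, 171], [248, 216], [176, 207]] ((214.953857421875, 189.36924743652344), (74.17277526855469, 46.14091873168945), 7.125016689300537)
side []
[[219, 282]] ((218.0, 283.5), (3.0, 2.0), 90.0)
```

View pics/ct.png

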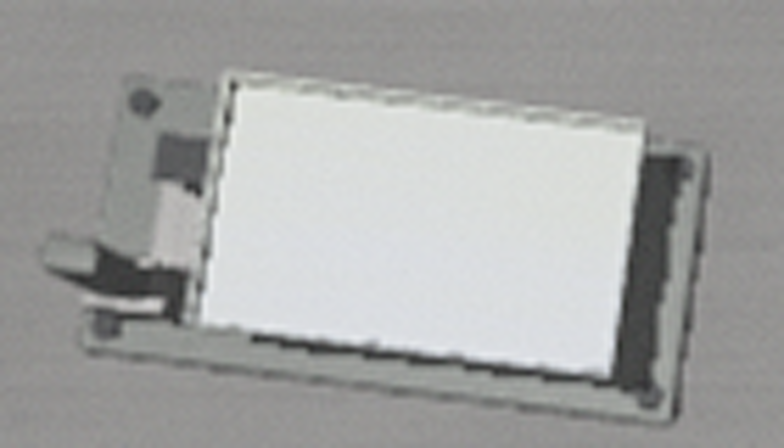

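View pics/cs.png

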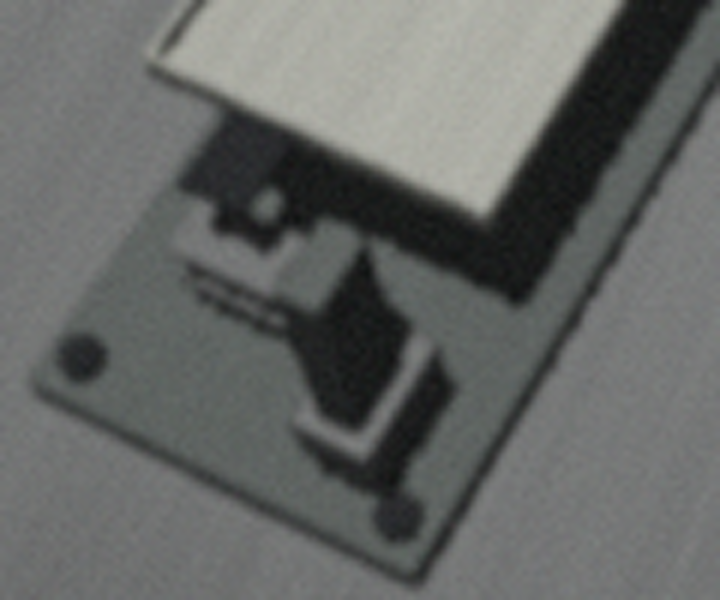

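The crops show the pan, with the dark pointer on its +y end at top (172,178), the pale fork plate at top (172,190) and side (175,332), and the column at top (153,195). I'll now get the scale pose and fork height.

Run:
```python
from h import *
t=cv2.imread("pics/top0.png");s=cv2.imread("pics/side0.png")
bt,_=blobs(t,(300,135,400,255),185,10,120);bs,_=blobs(s,(215,110,360,170),140,20,200)
print(bs)
for a,_ in bt:
  for b,_ in bs:
    X,e=tri(a,b)
    if e<.015: print(a,b,X.round(4),round(e,4))
def corners(im,roi,th):
    b,m=blobs(im,roi,th,300)
    c=max(cv2.findContours(m,0,2)[0],key=cv2.contourArea)
    return cv2.approxPolyDP(cv2.convexHull(c),6,True)[:,0].astype(float)
ct=corners(t,(165,155,270,225),170);cs=corners(s,(155,215,275,335),135);print(ct.tolist(),cs.tolist())
P=[]
for a in ct:
    X,e=min((tri(a,b) for b in cs),key=lambda r:np.linalg.norm(r[0]-plane("top",a,.1)));P.append(X);print(a,X.round(4),round(e,4))
Q=np.array([plane("top",a,.1) for a in ct]);r=cv2.minAreaRect((Q[:,:2]*1000).astype(np.float32));print(Q.round(4).tolist(),r)
# axes
mid=Q.mean(0);i=np.argsort(Q[:,1]);y=Q[i[2:]].mean(0)-Q[i[:2]].mean(0);y/=np.linalg.norm(y);x=np.array([y[1],-y[0],0])
print("centre",mid,"y",y,"yaw",np.degrees(np.arctan2(-y[0],y[1])))
S=lambda a,b,z:np.array([mid[0],mid[1],0])+x*a/1000+y*b/1000+[0,0,z/1000]
for nm,p in dict(coltop=(-45,165,149),colbase=(-45,165,14),ptr=(20,140,100),ptrlow=(20,140,50),tipL100=(30,165,50),pancorn=(65,110,100)).items():
    print(nm,pj("top",S(*p)).round(1),pj("side",S(*p)).round(1))
np.savez("scale.npz",mid=mid,x=x,y=y)
for f,im,n,o,k in(("at",t,"top",(135,150),9),("as",s,"side",(140,295),9)):
    w=(75,70)
    c=cv2.resize(im[o[1]:o[1]+w[1]-6,o[0]:o[0]+w[0]],None,fx=k,fy=k,interpolation=cv2.INTER_CUBIC)
    c=np.clip((c.astype(float)-20)*1.5,0,255).astype(np.uint8)
    for q in range(0,w[0],10): cv2.putText(c,str(o[0]+q),(q*k,10),0,.4,(0,0,255),1);cv2.putText(c,str(o[1]+q),(0,q*k+4),0,.4,(0,255,255),1)
    cv2.imwrite(f"pics/{f}.png",c)
```

```text
[(array([334.55, 124.06]), [330, 122, 10, 6, 47]), (array([232.96, 128.24]), [228, 126, 11, 6, 51]), (array([271.67, 150.25]), [266, 147, 12, 8, 72])]
[337.56 147.86] [232.96 128.24] [ 0.6781 -0.1823  0.1845] 0.0009
[320.56 190.73] [271.67 150.25] [ 0.5575 -0.1335  0.1864] 0.0
[374.01 233.29] [334.55 124.06] [ 0.4403 -0.2759  0.1845] 0.0008
[[182.0, 163.0], [254.0, 171.0], [248.0, 216.0], [176.0, 207.0]] [[219.0, 227.0], [264.0, 247.0], [214.0, 324.0], [163.0, 299.0]]
[182. 163.] [0.6573 0.2729 0.0999] 0.006
[254. 171.] [0.63   0.0563 0.0923] 0.0127
[248. 216.] [0.5028 0.0751 0.0892] 0.0041
[176. 207.] [0.5299 0.2892 0.0962] 0.0051
[[0.6603, 0.2738, 0.1], [0.6345, 0.0571, 0.1], [0.4994, 0.0736, 0.1], [0.5268, 0.2875, 0.1]] ((579.825927734375, 173.50823974609375), (218.2392120361328, 136.0484619140625), 83.20825958251953)
centre [0.58024825 0.17299257 0.1       ] y [0.12265739 0.99244907 0.        ] yaw -7.045493155003108
coltop [152.7 194.5] [187.7 331.4]
colbase [166.5 202.1] [197.9 361.7]
ptr [169.7 177.1] [170.8 319.5]
ptrlow [174.3 180.6] [175.2 331.1]
tipL100 [166.9 176.6] [164.3 339.3]
pancorn [181.9 163.7] [160.8 299.1]
```

View pics/as.png

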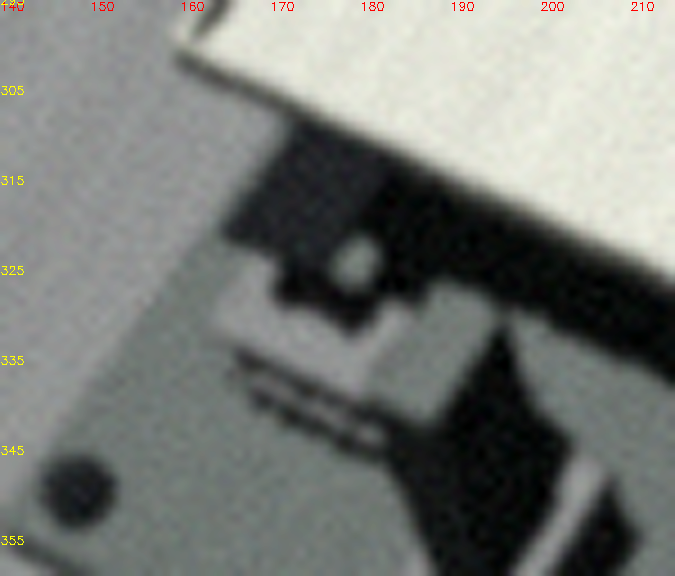

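View pics/at.png

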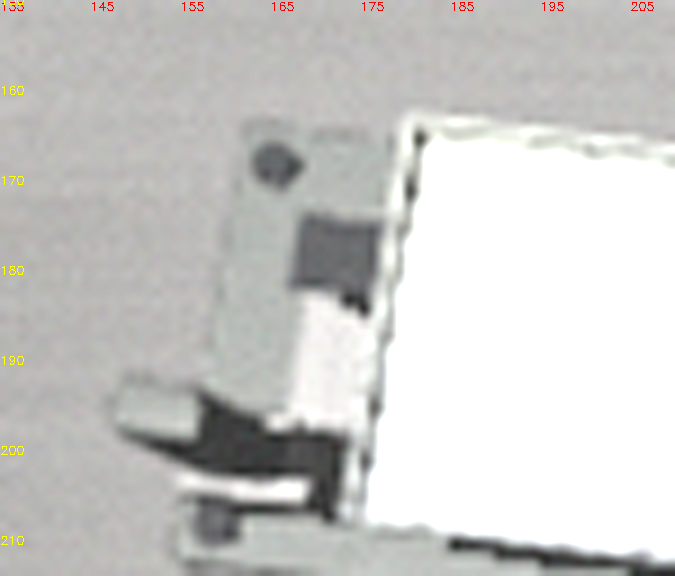

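The side crop shows the upper tine's front edge from (166.4,334.1) to (181.7,339.4), and the lower tine's bottom edge from (169.1,340) to (182.2,346.1). In the top crop the fork's outer edge runs from (166.8,183) to (165.5,197).

```bash
cat >> h.py <<'E'
def to(p,ob=None):
    ob=ob or arm.get_obs();d=ob["ee_rot"].T@(np.array(p)-ob["tool_pos"]);return (d/.3).round(3)
E
python3 - <<'E'
from h import *
S=np.load("scale.npz")
def z_at(u,v,line):
    (x0,y0),(x1,y1)=line;best=None
    zs=np.linspace(.0,.12,1201);d=[]
    for z in zs:
        p=pj("side",plane("top",(u,v),z));d.append(p[1]-(y0+(y1-y0)*(p[0]-x0)/(x1-x0)))
    k=np.argmin(np.abs(d));X=plane("top",(u,v),zs[k])
    r=X-S["mid"];return zs[k].round(4),pj("side",X).round(1),"scale xy",(r@S["x"]).round(3),(r@S["y"]).round(3)
for uv in((166.8,184),(166.2,190),(165.6,196)):
    print("top of upper",z_at(*uv,((166.4,334.1),(181.7,339.4))))
# side-only: rays of edges in plane scale-y = const (found above)
def z_side(p,ys):
    c,d=ray("side",p);o=S["mid"]+S["y"]*ys;s=((o-c)@S["y"])/(d@S["y"]);X=c+s*d;return X[2].round(4),((X-S["mid"])@S["x"]).round(3)
for ys in(.15,.155,.16,.165):
    print(ys,[z_side(p,ys) for p in((166.4,334.1),(181.7,339.4),(169.1,340.),(182.2,346.1))])
X=plane("top",(166,178),.1)-S["mid"];print("pointer tip scale y",X@S["y"])
print(to((.4403,-.2759,.23)))
E
```

```text
top of upper (np.float64(0.0657), array([175.9, 337.4]), 'scale xy', np.float64(0.004), np.float64(0.156))
top of upper (np.float64(0.0669), array([184.1, 340.2]), 'scale xy', np.float64(-0.015), np.float64(0.155))
top of upper (np.float64(0.0681), array([192.3, 343.1]), 'scale xy', np.float64(-0.034), np.float64(0.153))
0.15 [(np.float64(0.0394), np.float64(0.037)), (np.float64(0.0506), np.float64(-0.003)), (np.float64(0.0128), np.float64(0.037)), (np.float64(0.014), np.float64(0.003))]
0.155 [(np.float64(0.0544), np.float64(0.031)), (np.float64(0.0654), np.float64(-0.009)), (np.float64(0.0282), np.float64(0.03)), (np.float64(0.0294), np.float64(-0.003))]
0.16 [(np.float64(0.0694), np.float64(0.024)), (np.float64(0.0802), np.float64(-0.015)), (np.float64(0.0436), np.float64(0.023)), (np.float64(0.0448), np.float64(-0.009))]
0.165 [(np.float64(0.0843), np.float64(0.017)), (np.float64(0.095), np.float64(-0.021)), (np.float64(0.059), np.float64(0.016)), (np.float64(0.0602), np.float64(-0.016))]
pointer tip scale y 0.1506401234104545
[ 1.112e+00 -7.540e-01 -1.000e-03]
```

The fork gap sits at z ≈ 0.045–0.055, so the 480 g bottle is certainly in the set. I'll weigh the bottles first and refine the fork height once 480 g is on the pan.

Request:
servo_tool(moves=[[0.7, -0.475, 0, 0, 0, 0, 1], [0.7, -0.475, 0, 0, 0, 0, 1], [0.7, -0.475, 0, 0, 0, 0, 1], [0.7, -0.475, 0, 0, 0, 0, 1], [0.7, -0.475, 0, 0, 0, 0, 1]], squeeze=40)

```text
time_s: 0.6
tool_pos: [0.3471, -0.3953, 0.2297]
ee_rot: [[0.951, 0.308, -0.0], [0.308, -0.951, 0.0], [-0.0, -0.0, -1.0]]
force: [0.8, -0.6, -0.1]
grip_width: 0.0854
grip_force: 0.0
```

Request:
servo_tool(moves=[[0.412, -0.279, 0, 0, 0, 0, 1], [0.412, -0.279, 0, 0, 0, 0, 1], [0.412, -0.279, 0, 0, 0, 0, 1], [0.412, -0.279, 0, 0, 0, 0, 1], [0.412, -0.279, 0, 0, 0, 0, 1]])

```text
time_s: 1.1
tool_pos: [0.4385, -0.2784, 0.2297]
ee_rot: [[0.95, 0.311, -0.0], [0.311, -0.95, 0.0], [-0.0, -0.0, -1.0]]
force: [-0.6, 0.4, 0.1]
grip_width: 0.0855
grip_force: 0.0
```

```bash
python3 -c "
from h import *
o=arm.get_obs();print(o['tool_pos'],o['force'],o['time_s'],to((.4403,-.2759,.172)))"
```

```text
[ 0.43850053 -0.27842833  0.22970791] [-0.56221008  0.38386611  0.14189602] 1.1 [ 0.008 -0.006  0.192]
```

Request:
servo_tool(moves=[[0.005, -0.004, 0.1, 0, 0, 0, 1], [0.005, -0.004, 0.19, 0, 0, 0, 1], [0.005, -0.004, 0.19, 0, 0, 0, 1], [0.005, -0.004, 0.19, 0, 0, 0, 1], [0.005, -0.004, 0.19, 0, 0, 0, 1]])

```text
time_s: 1.6
tool_pos: [0.4394, -0.2788, 0.1741]
ee_rot: [[0.951, 0.308, 0.001], [0.308, -0.951, -0.001], [0.001, 0.001, -1.0]]
force: [-0.4, -0.2, 0.5]
grip_width: 0.0852
grip_force: 0.0
```

Request:
servo_tool(moves=[[0, 0, 0, 0, 0, 0, 0], [0, 0, 0, 0, 0, 0, 0], [0, 0, 0, 0, 0, 0, 0], [0, 0, 0, 0, 0, 0, 0], [0, 0, 0, 0, 0, 0, 0]], squeeze=40)

```text
time_s: 2.1
tool_pos: [0.4393, -0.2778, 0.1733]
ee_rot: [[0.951, 0.309, 0.001], [0.309, -0.951, -0.0], [0.0, 0.0, -1.0]]
force: [-0.4, 0.6, 6.0]
grip_width: 0.0256
grip_force: 38.9
```

Request:
servo_tool(moves=[[0, 0, 0, 0, 0, 0, 0], [0, 0, -0.05, 0, 0, 0, 0], [0, 0, -0.1, 0, 0, 0, 0], [0, 0, -0.1, 0, 0, 0, 0], [0, 0, -0.1, 0, 0, 0, 0]])

```text
time_s: 2.6
tool_pos: [0.4391, -0.2777, 0.2026]
ee_rot: [[0.951, 0.309, 0.0], [0.309, -0.951, -0.0], [0.0, 0.0, -1.0]]
force: [0.4, -1.0, -2.3]
grip_width: 0.0259
grip_force: 39.8
```

Request:
servo_tool(moves=[[0, 0, 0, 0, 0, 0, 0], [0, 0, 0, 0, 0, 0, 0], [0, 0, 0, 0, 0, 0, 0], [0, 0, 0, 0, 0, 0, 0], [0, 0, 0, 0, 0, 0, 0]])

```text
time_s: 3.1
tool_pos: [0.4391, -0.2777, 0.2028]
ee_rot: [[0.951, 0.309, -0.0], [0.309, -0.951, 0.0], [-0.0, -0.0, -1.0]]
force: [-0.2, -0.2, -2.0]
grip_width: 0.026
grip_force: 39.8
```

```bash
cat > w.py <<'E'
from h import *
f=[]
for k in range(16):
    vision.camera("top");f.append(arm.get_obs()["force"][2])
print(np.mean(f),np.std(f),arm.get_obs()["time_s"],arm.get_obs()["tool_pos"])
E
python3 w.py
```

```text
-0.8930745392898107 0.43903363882657204 3.9 [ 0.43913517 -0.27772842  0.2028779 ]
```

Request:
servo_tool(moves=[[0, 0, 0.05, 0, 0, 0, 0], [0, 0, 0.09, 0, 0, 0, 0], [0, 0, 0.098, 0, 0, 0, 0], [0, 0, 0.098, 0, 0, 0, 0], [0, 0, 0.098, 0, 0, 0, 0]])

```text
time_s: 4.4
tool_pos: [0.4392, -0.2777, 0.1734]
ee_rot: [[0.951, 0.309, -0.0], [0.309, -0.951, 0.0], [-0.0, -0.0, -1.0]]
force: [-0.4, -0.6, 2.4]
grip_width: 0.0257
grip_force: 40.1
```

Request:
servo_tool(moves=[[0, 0, 0, 0, 0, 0, 1], [0, 0, 0, 0, 0, 0, 1], [0, 0, 0, 0, 0, 0, 1], [0, 0, 0, 0, 0, 0, 1], [0, 0, 0, 0, 0, 0, 1]])

```text
time_s: 4.9
tool_pos: [0.4391, -0.2777, 0.1735]
ee_rot: [[0.951, 0.309, 0.0], [0.309, -0.951, -0.0], [0.0, 0.0, -1.0]]
force: [0.4, -0.3, 0.1]
grip_width: 0.0857
grip_force: 0.0
```

Request:
servo_tool(moves=[[0, 0, -0.16, 0, 0, 0, 1], [0, 0, -0.2, 0, 0, 0, 1], [0, 0, -0.2, 0, 0, 0, 1], [0, 0, -0.2, 0, 0, 0, 1], [0, 0, -0.2, 0, 0, 0, 1]])

```text
time_s: 5.4
tool_pos: [0.4387, -0.2774, 0.2324]
ee_rot: [[0.951, 0.309, -0.001], [0.309, -0.951, 0.001], [-0.001, -0.001, -1.0]]
force: [0.1, -0.4, 0.7]
grip_width: 0.0854
grip_force: 0.0
```

```bash
python3 w.py;python3 -c "
from h import *
print(to((.5575,-.1335,.172)))"
```

```text
0.12528924015017903 0.5443462045892196 6.2 [ 0.43914934 -0.27772374  0.2334876 ]
[ 0.524 -0.335  0.205]
```

Request:
servo_tool(moves=[[0.524, -0.335, 0, 0, 0, 0, 1], [0.524, -0.335, 0, 0, 0, 0, 1], [0.524, -0.335, 0, 0, 0, 0, 1], [0.524, -0.335, 0, 0, 0, 0, 1], [0.524, -0.335, 0, 0, 0, 0, 1]])

```text
time_s: 6.7
tool_pos: [0.56, -0.1303, 0.2334]
ee_rot: [[0.95, 0.312, 0.001], [0.312, -0.95, 0.001], [0.001, -0.0, -1.0]]
force: [-0.9, -1.1, -0.0]
grip_width: 0.0851
grip_force: 0.0
```

Request:
servo_tool(moves=[[0, 0, 0.1, 0, 0, 0, 1], [0, 0, 0.203, 0, 0, 0, 1], [0, 0, 0.203, 0, 0, 0, 1], [0, 0, 0.203, 0, 0, 0, 1], [0, 0, 0.203, 0, 0, 0, 1]])

```text
time_s: 7.2
tool_pos: [0.5583, -0.1342, 0.1742]
ee_rot: [[0.951, 0.308, 0.002], [0.308, -0.951, -0.001], [0.002, 0.001, -1.0]]
force: [0.1, -0.6, 0.4]
grip_width: 0.0853
grip_force: 0.0
```

Request:
servo_tool(moves=[[0, 0, 0, 0, 0, 0, 0], [0, 0, 0, 0, 0, 0, 0], [0, 0, 0, 0, 0, 0, 0], [0, 0, 0, 0, 0, 0, 0], [0, 0, 0, 0, 0, 0, 0]])

```text
time_s: 7.7
tool_pos: [0.5579, -0.1335, 0.1731]
ee_rot: [[0.951, 0.309, 0.001], [0.309, -0.951, 0.0], [0.001, 0.0, -1.0]]
force: [-0.8, 2.4, 6.0]
grip_width: 0.0263
grip_force: 39.0
```

Request:
servo_tool(moves=[[0, 0, -0.1, 0, 0, 0, 0], [0, 0, -0.2, 0, 0, 0, 0], [0, 0, -0.2, 0, 0, 0, 0], [0, 0, -0.2, 0, 0, 0, 0], [0, 0, -0.2, 0, 0, 0, 0]])

```text
time_s: 8.2
tool_pos: [0.5568, -0.1333, 0.2312]
ee_rot: [[0.951, 0.309, -0.002], [0.309, -0.951, 0.001], [-0.002, -0.001, -1.0]]
force: [-0.4, -0.4, -5.0]
grip_width: 0.0261
grip_force: 41.9
```

```bash
python3 w.py
```

```text
-4.558855471860194 0.4675084084637799 9.0 [ 0.55764091 -0.13359679  0.23257786]
```

Measured about 4.6 N, so this bottle (b) is the 480 g one. The first was about 1.0 N, i.e. 120 g, which leaves 240 g for the third. I'll place this one on the pan's −y slot.

Request:
servo_tool(moves=[[0, 0, -0.16, 0, 0, 0, 0], [0.05, -0.12, -0.26, 0, 0, 0, 0], [0.1, -0.25, -0.26, 0, 0, 0, 0], [0.15, -0.38, -0.26, 0, 0, 0, 0], [0.2, -0.5, -0.26, 0, 0, 0, 0]])

```text
time_s: 9.5
tool_pos: [0.5682, 0.0293, 0.3109]
ee_rot: [[0.951, 0.309, 0.001], [0.309, -0.951, 0.0], [0.001, 0.0, -1.0]]
force: [0.7, 0.5, -4.8]
grip_width: 0.0257
grip_force: 41.4
```

Request:
servo_tool(moves=[[0.06, -0.15, 0, 0, 0, 0, 0], [0.1, -0.25, 0, 0, 0, 0, 0], [0.116, -0.297, 0, 0, 0, 0, 0], [0.116, -0.297, 0, 0, 0, 0, 0], [0.116, -0.297, 0, 0, 0, 0, 0]])

```text
time_s: 10.0
tool_pos: [0.5739, 0.1227, 0.3105]
ee_rot: [[0.951, 0.309, -0.0], [0.309, -0.951, -0.0], [-0.001, 0.0, -1.0]]
force: [-0.8, -0.5, -4.4]
grip_width: 0.0259
grip_force: 41.4
```

```bash
python3 -c "
from h import *
cv2.imwrite('pics/s1.png',vision.camera('side')[:,:,::-1])
print(arm.get_obs()['force'],arm.get_obs()['tool_pos'],to((.574,.123,.275)))"
```

```text
[-0.1356075  -0.54232584 -5.15911256] [0.57398527 0.12223486 0.3105235 ] [ 0.001 -0.002  0.118]
```

View pics/s1.png

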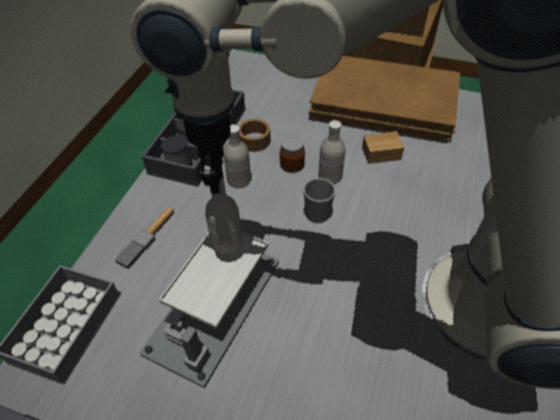

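The bottle hangs over the −y slot of the pan, around (225,240), and the other two still stand. I'll lower it slowly.

Request:
servo_tool(moves=[[0, 0, 0.06, 0, 0, 0, 0], [0, 0, 0.1, 0, 0, 0, 0], [0, 0, 0.12, 0, 0, 0, 0], [0, 0, 0.14, 0, 0, 0, 0], [0, 0, 0.16, 0, 0, 0, 0]])

```text
time_s: 10.55
tool_pos: [0.5743, 0.1227, 0.2625]
ee_rot: [[0.951, 0.308, 0.001], [0.308, -0.951, -0.0], [0.001, 0.0, -1.0]]
force: [0.0, -1.0, -2.8]
grip_width: 0.0256
grip_force: 41.6
```

Request:
servo_tool(moves=[[0, 0, 0.02, 0, 0, 0, 0], [0, 0, 0.035, 0, 0, 0, 0], [0, 0, 0.05, 0, 0, 0, 0], [0, 0, 0.065, 0, 0, 0, 0], [0, 0, 0.08, 0, 0, 0, 0]])

```text
time_s: 11.05
tool_pos: [0.5741, 0.1231, 0.2384]
ee_rot: [[0.951, 0.309, 0.0], [0.309, -0.951, 0.0], [0.0, 0.0, -1.0]]
force: [-0.8, -0.8, 0.6]
grip_width: 0.0255
grip_force: 41.8
```

Request:
servo_tool(moves=[[0, 0, 0.005, 0, 0, 0, 0], [0, 0, 0.01, 0, 0, 0, 0], [0, 0, 0.01, 0, 0, 0, 0], [0, 0, 0.01, 0, 0, 0, 0], [0, 0, 0.01, 0, 0, 0, 0]])

```text
time_s: 11.55
tool_pos: [0.5741, 0.1231, 0.2357]
ee_rot: [[0.951, 0.309, 0.0], [0.309, -0.951, 0.0], [0.0, -0.0, -1.0]]
force: [-0.6, -1.6, 0.1]
grip_width: 0.0258
grip_force: 41.8
```

```bash
python3 w.py
```

```text
-0.38924065849054496 0.48861407960545555 12.35 [0.57402083 0.12304854 0.23558123]
```

Request:
servo_tool(moves=[[0, 0, 0.008, 0, 0, 0, 0], [0, 0, 0.008, 0, 0, 0, 0], [0, 0, 0.008, 0, 0, 0, 0.3], [0, 0, 0.008, 0, 0, 0, 1], [0, 0, 0.008, 0, 0, 0, 1]])

```text
time_s: 12.85
tool_pos: [0.5742, 0.1232, 0.2333]
ee_rot: [[0.951, 0.309, 0.0], [0.309, -0.951, 0.0], [0.0, -0.0, -1.0]]
force: [0.5, 0.5, 0.4]
grip_width: 0.0541
grip_force: 0.0
```

Request:
servo_tool(moves=[[0, 0, 0, 0, 0, 0, 1], [0, 0, -0.1, 0, 0, 0, 1], [0, 0, -0.25, 0, 0, 0, 1], [0, 0, -0.35, 0, 0, 0, 1], [0, 0, -0.35, 0, 0, 0, 1]])

```text
time_s: 13.35
tool_pos: [0.5757, 0.1234, 0.3427]
ee_rot: [[0.951, 0.309, 0.007], [0.309, -0.951, 0.001], [0.007, 0.001, -1.0]]
force: [0.4, -0.1, -1.0]
grip_width: 0.0855
grip_force: 0.0
```

Run:
```python
from h import *
s=vision.camera('side')[:,:,::-1];t=vision.camera('top')[:,:,::-1]
cv2.imwrite('pics/t2.png',t);cv2.imwrite('pics/s2.png',s)
k=9
L=[]
for im,o in((s,(150,290)),(t,(145,150))):
    c=cv2.resize(im[o[1]:o[1]+62,o[0]:o[0]+44],None,fx=k,fy=k,interpolation=cv2.INTER_CUBIC)
    c=np.clip((c.astype(float)-15)*1.5,0,255).astype(np.uint8)
    for q in range(0,62,10): cv2.putText(c,str(o[0]+q),(q*k,10),0,.4,(0,0,255),1);cv2.putText(c,str(o[1]+q),(0,q*k+4),0,.4,(0,255,255),1)
    L.append(c)
cv2.imwrite('pics/z2.png',np.hstack(L))
print(arm.get_obs()['tool_pos'],to((.6781,-.1823,.245)))
```

```text
[0.57413762 0.12312637 0.33844212] [0.015 1.075 0.312]
```

View pics/z2.png

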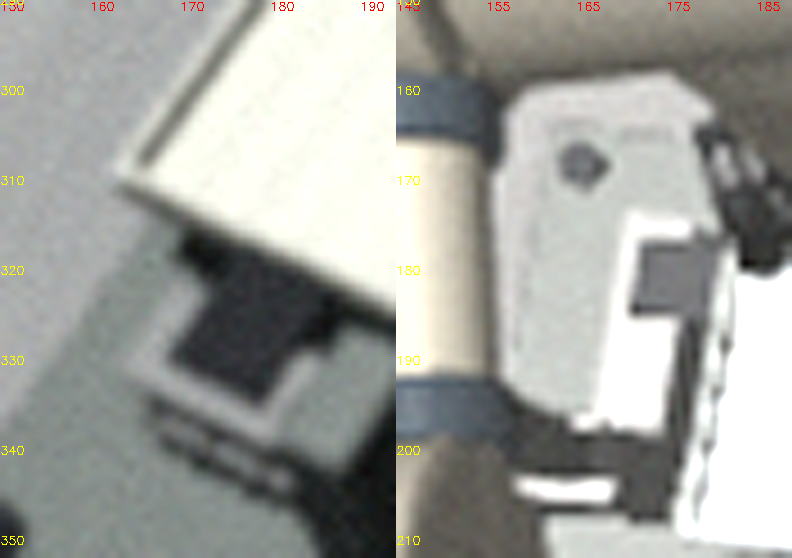

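Run:
```python
from h import *
S=np.load("scale.npz")
def sc(X): r=X-S["mid"]; return ((r@S["x"]*1000).round(1),(r@S["y"]*1000).round(1),(X[2]*1000).round(1))
for nm,a,b in(("plate outer tip",(169.7,173.7),(163.5,330.5)),("plate outer near col",(166.,197),(178.5,340)),("ptr outer tip",(171.7,176.3),(167.8,330)),("ptr outer in",(170.7,184.5),(178,335.3))):
    X,e=tri(a,b);print(nm,sc(X),round(e*1000,1))
# lines of plate and pointer outer edges: z by top-edge & side-edge crossing
for nm,a,l in(("ptr",(171.2,180.5),((167.8,330),(178,335.3))),("tine",(168.8,178),((163.5,331),(178,339))),("tine2",(167.5,187),((163.5,331),(178,339)))):
    (x0,y0),(x1,y1)=l
    zs=np.linspace(0,.12,1201);d=[(lambda p:p[1]-(y0+(y1-y0)*(p[0]-x0)/(x1-x0)))(pj("side",plane("top",a,z))) for z in zs]
    k=np.argmin(np.abs(d));print(nm,sc(plane("top",a,zs[k])))
```

```text
plate outer tip (np.float64(37.4), np.float64(153.6), np.float64(62.3)) 0.7
plate outer near col (np.float64(-23.0), np.float64(157.1), np.float64(74.2)) 31.2
ptr outer tip (np.float64(31.2), np.float64(147.5), np.float64(58.7)) 0.3
ptr outer in (np.float64(6.1), np.float64(147.5), np.float64(56.4)) 1.2
ptr (np.float64(18.0), np.float64(147.4), np.float64(57.0))
tine (np.float64(24.2), np.float64(154.8), np.float64(61.2))
tine2 (np.float64(-3.7), np.float64(155.3), np.float64(58.0))
```

The pointer sank the full 40 mm and now lies at about the upper tine's height. It is at top (171–178, 176–184), over the pale tine whose outer tip corner is at top (169.7,173.7) and side (163.5,330.5). I'll compare the two edges at subpixel level.

Run:
```python
from h import *
S=np.load("scale.npz");ys=np.arange(136,172,.5);out={}
for n,f in(("top","t2"),("side","s2")):
    g=cv2.imread(f"pics/{f}.png",0).astype(np.float32)
    pr=[]
    for x in range(11,30,2):
        P=np.array([pj(n,[*(S["mid"]+S["x"]*x/1e3+S["y"]*y/1e3)[:2],.06]) for y in ys],np.float32)
        pr.append(cv2.remap(g,P[:,:1],P[:,1:],cv2.INTER_CUBIC)[:,0])
    p=np.mean(pr,0);print(n,[int(v) for v in p[::2]])
    dg=np.gradient(p);i=np.argmax(dg[:40]);j=i+np.argmin(dg[i:i+28])
    sub=lambda k:ys[k]+.5*(dg[k-1]-dg[k+1])/(2*(dg[k-1]-2*dg[k]+dg[k+1]))
    c,d=ray(n,pj(n,S["mid"]));k=-(d@S["y"])/d[2]   # apparent y per unit z
    print(n,"ptr",sub(i),"tine",sub(j),"k",k); out[n]=(sub(i),sub(j),k)
(a,b,k1),(c,d,k2)=out["top"],out["side"]
for nm,u,v in(("ptr",a,c),("tine",b,d)):
    z=(u-v)/(k1-k2);print(nm,"z=",60+z,"y=",u-k1*z)
```

```text
top [96, 96, 96, 95, 95, 94, 92, 90, 90, 98, 114, 136, 158, 174, 184, 188, 185, 179, 170, 162, 155, 151, 150, 149, 150, 150, 151, 151, 152, 152, 152, 152, 152, 151, 151, 151]
top ptr 147.1010451540351 tine 153.83905301988125 k 0.20564050354290278
side [49, 49, 49, 49, 48, 48, 47, 45, 46, 51, 62, 78, 94, 109, 120, 126, 125, 118, 106, 89, 75, 68, 73, 81, 87, 87, 82, 78, 79, 84, 93, 100, 105, 108, 108, 107]
side ptr 147.19217284023762 tine 154.77309353649616 k -0.527466554759267
ptr z= 59.87569661869909 y= 147.1266069639579
tine z= 58.72591525884624 y= 154.10105644760844
```

The tine top is at about 58.6 mm, so the gap is about 46 mm high and the needed sink about 54 mm. That fits 480+120 g (50 mm ± 7 mm) best. Fetching the 120 g bottle (c) next.

```bash
python3 -c "
from h import *
print(to((.4391,-.2777,.24)))"
```

```text
[-0.841  1.132  0.327]
```

Request:
servo_tool(moves=[[-0.5, 0.68, 0, 0, 0, 0, 1], [-0.5, 0.68, 0, 0, 0, 0, 1], [-0.5, 0.68, 0, 0, 0, 0, 1], [-0.5, 0.68, 0, 0, 0, 0, 1], [-0.5, 0.68, 0, 0, 0, 0, 1]])

```text
time_s: 13.95
tool_pos: [0.4938, -0.1156, 0.3368]
ee_rot: [[0.951, 0.309, -0.002], [0.309, -0.951, 0.001], [-0.002, -0.001, -1.0]]
force: [1.5, 0.2, -0.1]
grip_width: 0.0852
grip_force: 0.0
```

Request:
servo_tool(moves=[[-0.341, 0.452, 0.2, 0, 0, 0, 1], [-0.341, 0.452, 0.3, 0, 0, 0, 1], [-0.341, 0.452, 0.327, 0, 0, 0, 1], [-0.341, 0.452, 0.327, 0, 0, 0, 1], [-0.341, 0.452, 0.327, 0, 0, 0, 1]])

```text
time_s: 14.45
tool_pos: [0.4366, -0.2769, 0.2355]
ee_rot: [[0.952, 0.305, -0.006], [0.305, -0.952, 0.004], [-0.005, -0.005, -1.0]]
force: [-0.3, 0.6, 0.9]
grip_width: 0.0855
grip_force: 0.0
```

Request:
servo_tool(moves=[[0, 0, 0, 0, 0, 0, 1], [0, 0, 0, 0, 0, 0, 1], [0, 0, 0, 0, 0, 0, 1], [0, 0, 0, 0, 0, 0, 1], [0, 0, 0, 0, 0, 0, 1]])

```text
time_s: 14.95
tool_pos: [0.4402, -0.2743, 0.2405]
ee_rot: [[0.951, 0.31, 0.001], [0.31, -0.951, -0.0], [0.0, 0.001, -1.0]]
force: [0.2, -0.3, 0.5]
grip_width: 0.0854
grip_force: 0.0
```

```bash
python3 -c "
from h import *
print(arm.get_obs()['tool_pos'],to((.4391,-.2777,.1735)))"
```

```text
[ 0.44024967 -0.27428162  0.24045925] [-0.007  0.01   0.223]
```

Request:
servo_tool(moves=[[-0.007, 0.01, 0.12, 0, 0, 0, 1], [-0.007, 0.01, 0.222, 0, 0, 0, 1], [-0.007, 0.01, 0.222, 0, 0, 0, 1], [-0.007, 0.01, 0.222, 0, 0, 0, 1], [-0.007, 0.01, 0.222, 0, 0, 0, 1]])

```text
time_s: 15.45
tool_pos: [0.4396, -0.2787, 0.1751]
ee_rot: [[0.951, 0.309, 0.002], [0.309, -0.951, -0.001], [0.001, 0.002, -1.0]]
force: [0.3, 0.4, -1.1]
grip_width: 0.0855
grip_force: 0.0
```

Request:
servo_tool(moves=[[0, 0, 0, 0, 0, 0, 0], [0, 0, 0, 0, 0, 0, 0], [0, 0, 0, 0, 0, 0, 0], [0, 0, 0, 0, 0, 0, 0], [0, 0, 0, 0, 0, 0, 0]])

```text
time_s: 15.95
tool_pos: [0.439, -0.2783, 0.1739]
ee_rot: [[0.951, 0.309, 0.001], [0.309, -0.951, -0.0], [0.0, 0.0, -1.0]]
force: [-0.7, 1.5, 6.0]
grip_width: 0.026
grip_force: 38.9
```

Request:
servo_tool(moves=[[0, 0, -0.15, 0, 0, 0, 0], [0, 0, -0.3, 0, 0, 0, 0], [0, 0, -0.45, 0, 0, 0, 0], [0, 0, -0.6, 0, 0, 0, 0], [0, 0, -0.65, 0, 0, 0, 0]])

```text
time_s: 16.45
tool_pos: [0.4396, -0.2789, 0.3731]
ee_rot: [[0.951, 0.309, 0.005], [0.309, -0.951, -0.004], [0.003, 0.005, -1.0]]
force: [0.7, -0.6, -1.1]
grip_width: 0.0257
grip_force: 40.2
```

Request:
servo_tool(moves=[[0, 0, 0, 0, 0, 0, 0], [0, 0, 0, 0, 0, 0, 0], [0, 0, 0, 0, 0, 0, 0], [0, 0, 0, 0, 0, 0, 0], [0, 0, 0, 0, 0, 0, 0]])

```text
time_s: 16.95
tool_pos: [0.4386, -0.2781, 0.3677]
ee_rot: [[0.951, 0.309, -0.001], [0.309, -0.951, 0.001], [-0.001, -0.001, -1.0]]
force: [0.4, -1.0, -0.6]
grip_width: 0.0252
grip_force: 40.2
```

```bash
python3 w.py; python3 -c "
from h import *
S=np.load('scale.npz');p=S['mid']+.05*S['y'];p=np.array([.574,.123,0])+.1*S['y'];print(p);print(to((p[0],p[1],.37)))"
```

```text
-1.3027407750828945 0.37074074152006953 17.75 [ 0.43879124 -0.27829956  0.36849935]
[0.58626574 0.22224491 0.        ]
[ 0.983 -1.435 -0.005]
```

Request:
servo_tool(moves=[[0.055, -0.15, 0, 0, 0, 0, 0], [0.11, -0.3, 0, 0, 0, 0, 0], [0.165, -0.45, 0, 0, 0, 0, 0], [0.22, -0.6, 0, 0, 0, 0, 0], [0.264, -0.752, 0, 0, 0, 0, 0]])

```text
time_s: 18.25
tool_pos: [0.4444, -0.0375, 0.3686]
ee_rot: [[0.951, 0.308, 0.001], [0.308, -0.951, -0.0], [0.0, 0.0, -1.0]]
force: [1.4, 1.1, -1.4]
grip_width: 0.0261
grip_force: 40.3
```

Request:
servo_tool(moves=[[0.055, -0.15, 0, 0, 0, 0, 0], [0.11, -0.3, 0, 0, 0, 0, 0], [0.165, -0.45, 0, 0, 0, 0, 0], [0.22, -0.6, 0, 0, 0, 0, 0], [0.264, -0.752, 0, 0, 0, 0, 0]])

```text
time_s: 18.75
tool_pos: [0.4501, 0.2019, 0.3686]
ee_rot: [[0.951, 0.309, 0.001], [0.309, -0.951, 0.0], [0.001, 0.0, -1.0]]
force: [1.1, -1.0, -0.8]
grip_width: 0.0257
grip_force: 40.3
```

Request:
servo_tool(moves=[[0, 0, 0, 0, 0, 0, 0], [0.12, 0.02, 0, 0, 0, 0, 0], [0.25, 0.04, 0, 0, 0, 0, 0], [0.38, 0.06, 0, 0, 0, 0, 0], [0.454, 0.07, 0, 0, 0, 0, 0]])

```text
time_s: 19.25
tool_pos: [0.5886, 0.2215, 0.3679]
ee_rot: [[0.951, 0.308, 0.0], [0.308, -0.951, -0.0], [-0.0, 0.0, -1.0]]
force: [-0.4, 0.1, -0.8]
grip_width: 0.0255
grip_force: 40.4
```

```bash
python3 -c "
from h import *
vision.camera('top');vision.camera('top');vision.camera('top')
cv2.imwrite('pics/s3.png',vision.camera('side')[:,:,::-1])
print(arm.get_obs()['tool_pos'],to((.5863,.2222,.25)))"
```

```text
[0.58622269 0.22137493 0.36797902] [ 0.001 -0.003  0.393]
```

View pics/s3.png

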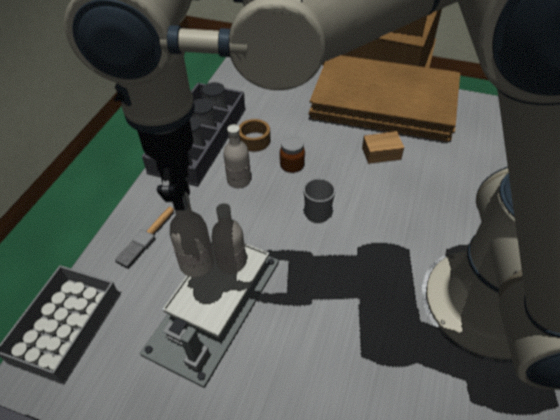

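The second bottle hangs over the +y slot at about (190,240), clear of the first. Lowering it.

Request:
servo_tool(moves=[[0, 0, 0.1, 0, 0, 0, 0], [0, 0, 0.22, 0, 0, 0, 0], [0, 0, 0.33, 0, 0, 0, 0], [0, 0, 0.39, 0, 0, 0, 0], [0, 0, 0.42, 0, 0, 0, 0]])

```text
time_s: 19.95
tool_pos: [0.5847, 0.2213, 0.2412]
ee_rot: [[0.951, 0.309, -0.002], [0.309, -0.951, -0.001], [-0.002, -0.0, -1.0]]
force: [1.2, -0.4, -0.1]
grip_width: 0.026
grip_force: 40.4
```

Request:
servo_tool(moves=[[0, 0, 0.015, 0, 0, 0, 0], [0, 0, 0.028, 0, 0, 0, 0], [0, 0, 0.04, 0, 0, 0, 0], [0, 0, 0.05, 0, 0, 0, 0], [0, 0, 0.058, 0, 0, 0, 0]])

```text
time_s: 20.45
tool_pos: [0.5864, 0.2219, 0.2253]
ee_rot: [[0.951, 0.309, 0.001], [0.309, -0.951, 0.0], [0.001, 0.0, -1.0]]
force: [0.7, -0.5, 0.5]
grip_width: 0.0258
grip_force: 40.5
```

```bash
python3 w.py
```

```text
-0.026938497547665363 0.4161179398965306 21.25 [0.58623297 0.22185039 0.22508488]
```

Near zero force, so I'll release and retreat.

Request:
servo_tool(moves=[[0, 0, 0.003, 0, 0, 0, 0.3], [0, 0, 0.003, 0, 0, 0, 1], [0, 0, 0.003, 0, 0, 0, 1], [0, 0, 0.003, 0, 0, 0, 1], [0, 0, 0.003, 0, 0, 0, 1]])

```text
time_s: 21.75
tool_pos: [0.5862, 0.2218, 0.2242]
ee_rot: [[0.951, 0.309, 0.0], [0.309, -0.951, 0.0], [0.0, -0.0, -1.0]]
force: [1.2, -0.4, -0.2]
grip_width: 0.0821
grip_force: 0.0
```

Request:
servo_tool(moves=[[0, 0, -0.1, 0, 0, 0, 1], [0, 0, -0.25, 0, 0, 0, 1], [0, 0, -0.4, 0, 0, 0, 1], [0, 0, -0.5, 0, 0, 0, 1], [0, 0, -0.5, 0, 0, 0, 1]])

```text
time_s: 22.25
tool_pos: [0.5876, 0.2223, 0.3791]
ee_rot: [[0.951, 0.309, 0.007], [0.309, -0.951, 0.002], [0.008, 0.0, -1.0]]
force: [-0.7, 0.2, -0.8]
grip_width: 0.0854
grip_force: 0.0
```

Request:
servo_tool(moves=[[-0.15, 0.2, 0, 0, 0, 0, 1], [-0.3, 0.4, 0, 0, 0, 0, 1], [-0.45, 0.6, 0, 0, 0, 0, 1], [-0.5, 0.8, 0, 0, 0, 0, 1], [-0.5, 0.8, 0, 0, 0, 0, 1]])

```text
time_s: 22.75
tool_pos: [0.5216, -0.0205, 0.3737]
ee_rot: [[0.951, 0.309, -0.001], [0.309, -0.951, 0.0], [-0.0, -0.0, -1.0]]
force: [1.5, -0.5, 0.1]
grip_width: 0.0853
grip_force: 0.0
```

Run:
```python
from h import *
s=vision.camera('side')[:,:,::-1];t=vision.camera('top')[:,:,::-1]
cv2.imwrite('pics/t4.png',t);cv2.imwrite('pics/s4.png',s)
k=9
L=[]
for im,o in((s,(150,290)),(t,(145,150))):
    c=cv2.resize(im[o[1]:o[1]+62,o[0]:o[0]+44],None,fx=k,fy=k,interpolation=cv2.INTER_CUBIC)
    c=np.clip((c.astype(float)-15)*1.5,0,255).astype(np.uint8)
    for q in range(0,62,10): cv2.putText(c,str(o[0]+q),(q*k,10),0,.4,(0,0,255),1);cv2.putText(c,str(o[1]+q),(0,q*k+4),0,.4,(0,255,255),1)
    L.append(c)
cv2.imwrite('pics/z4.png',np.hstack(L))
print(arm.get_obs()['tool_pos'])
```

```text
[ 0.52162933 -0.0238895   0.37366123]
```

View pics/z4.png

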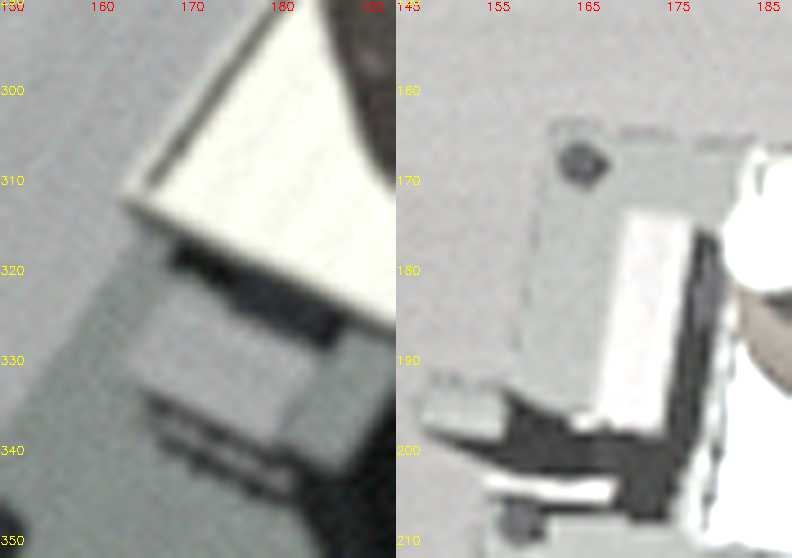

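The pointer has gone under the upper tine: the tine is now fully visible in the top crop (169–177, 174–198) with no pointer over it. I'll measure the tine height once more to check the margin.

Run:
```python
from h import *
S=np.load("scale.npz");ys=np.arange(120,172,.5);Z=.06;res={}
for n in("top","side"):
    g=cv2.imread(f"pics/{n[0]}4.png",0).astype(np.float32)
    p=[]
    for x in range(-10,31,2):
        P=np.array([pj(n,[*(S["mid"]+S["x"]*x/1e3+S["y"]*y/1e3)[:2],Z]) for y in ys],np.float32)
        p.append(cv2.remap(g,P[:,:1],P[:,1:],cv2.INTER_CUBIC)[:,0])
    p=np.mean(p,0);dg=np.gradient(p);print(n,[int(v) for v in p[::2]])
    w=slice(10,60) ;i=10+np.argmax(dg[10:50]);j=60+np.argmin(dg[60:84])
    sub=lambda k:ys[k]+.5*(dg[k-1]-dg[k+1])/(2*(dg[k-1]-2*dg[k]+dg[k+1]))
    C=S["mid"]*[1,1,0]+S["x"]*.01+[0,0,Z]
    for nm,k in(("in",i),("out",j)):
        c,_=ray(n,(0,0));d=C+S["y"]*sub(k)/1e3-c;res[n,nm]=(sub(k),-(d@S["y"])/d[2])
print(res)
for nm in("in","out"):
    (u,k1),(v,k2)=res["top",nm],res["side",nm];z=(u-v)/(k1-k2);print(nm,"z",60+z,"y",u-k1*z)
```

```text
top [79, 80, 82, 83, 79, 72, 66, 70, 87, 112, 140, 162, 176, 183, 186, 187, 185, 183, 181, 179, 179, 179, 180, 181, 181, 182, 183, 183, 183, 183, 183, 181, 176, 169, 162, 155, 150, 146, 144, 144, 144, 144, 144, 145, 145, 145, 146, 146, 146, 146, 146, 145]
side [58, 53, 52, 54, 55, 56, 57, 60, 66, 76, 87, 98, 108, 115, 120, 123, 123, 123, 122, 120, 119, 119, 119, 120, 120, 120, 121, 121, 122, 123, 122, 120, 116, 108, 95, 80, 69, 64, 69, 79, 86, 86, 79, 71, 68, 72, 81, 92, 101, 106, 108, 108]
{('top', 'in'): (np.float64(129.1770428866148), np.float64(0.30155007495488)), ('top', 'out'): (np.float64(153.5340550392866), np.float64(0.32086419746310496)), ('side', 'in'): (np.float64(129.92820136249065), np.float64(-0.36316960267053217)), ('side', 'out'): (np.float64(154.4138626679778), np.float64(-0.3365324903864614))}
in z 58.86996202886722 y 129.51780592151175
out z 58.6616792494511 y 153.9634742528597
```

Run:
```python
from h import *
for k in range(6): t=vision.camera('top')
s=vision.camera('side')
A,_=blobs(t,(190,100,370,260),185,40,150);B,_=blobs(s,(180,110,300,240),110,25,200)
for a,_ in A:
  for b,_ in B:
    X,e=tri(a,b)
    if e<.006 and .15<X[2]<.27: print(X.round(3),round(e,4))
d=np.abs(cv2.imread("pics/s4.png").astype(int)-s[:,:,::-1])[290:352,150:194];print("change since",d.mean())
print(arm.get_obs()['time_s']); arm.close_job()
```

```text
change since 2.3704789833822093
23.2
the job is handed in; nothing more can be done
```

I stood the 480 g and 120 g bottles on the pan, left the 240 g one standing on the table, and handed the job in at about 23 s. My camera measurement puts the pointer in the fork gap, 2–4 mm off centre with 7 mm allowed either way; a last automatic check that the bottles stood upright found no caps, so it confirmed nothing.

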